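# Tip up the brass gauge plate and lay it on the surface plate

### The job

Press down on the open end of the brass gauge plate, the end at the red lip of its rest, so that its other end tips up out of the pocket and stays up. Then take the brass plate by the raised end and lay it flat in the middle of the black surface plate. Leave the bright steel gauge plate lying in its own rest.

Things in the scene. Friction and masses are not known exactly. Their poses are not given: they have to be found in the camera images.
- brass_plate: Yellow brass gauge plate, 120 x 30 x 4 mm (x, y, z), 0.11 kg. Origin: centre of its underside, at first 24 mm over the bench; x along it, -x end roughly towards the robot. It lies in a fixed blue rest 28 mm high: far half (x > -2 mm) between cheeks flush with its top, 2 mm from its sides; near half open, only low lugs at x = -25 mm. Tipped up, its +x half stands free to pinch across the width.
- brass_rocker (a joint): Tilt of the stiff rocker bed under the brass plate (bed x -62 to +16 mm, red lip at the -x end 1 mm below the plate's top): 0 flat, 0.30 rad at the stop, +x end up; stays where left. Axis across the plate at its x = -25 mm, 4 mm under it. Pressing at x = -48 mm takes about 5 N and the top there sinks from 28 to about 21 mm over the bench; then the underside at x = +45 mm is about 45 mm up.
- steel_plate: Bright grey steel gauge plate of the same size, with the same axes and origin, in an identical rest of its own. To be left alone.
- surface_plate: Black surface plate on four feet, 220 x 180 mm, its flat top 30 mm over the bench; fixed. Origin: under its middle at bench height.

How it is judged:
By the outcome, as a careful person would: the job done as asked, in the order asked, and still so for the second after the job is handed in, with the robot touching nothing.
It also fails if it takes over 45 s, if anything falls off the work surface, if the arm or the gripper's body presses on something with over 40 N, if the wrist force passes 120 N, or if a joint passes its speed limit or range.

### The arm

A 6-joint arm with a two-finger parallel gripper is mounted at the origin on a cart in front of the work surface, level with it; the furniture and walls round the work are solid. World frame = base frame: x ahead of the robot, y to its left, z up, the work surface at z = 0. Lengths are in m, angles in rad, forces in N, time in s.
With the tool pointing down it reaches from about 0.225 to 0.875 m from the base axis. Payload 3.4 kg.
Tool frame: the origin (TCP) lies at the very end of the fingers, on their centre line; the grasp point (between the pads) lies 19 mm behind it; z points along the fingers, y is the direction in which the jaws open and shut (so a half turn about z gives the same grasp; the last joint's range is limited). The gripper opens to 85 mm and grips with 20 to 120 N. Pads are 22 mm wide; open, the fingers measure 114 mm over their backs; the gripper's body (76 mm by 85 mm) begins 54 mm behind the grasp point. The pads swing forward as they close: fully open they stand 13 mm farther back than shut.
Start: joints at [-1.336, 0.276, 1.505, -0, 1.361, -0.121], TCP at [0.2, -0.539, 0.231] pointing down, gripper open.
Joint ranges: [-2.89, 2.89], [-0.75, 2.08], [0.22, 2.7], [-1.18, 4.32], [0.11, 2.71], [-2.7, 2.7]. Speed limits (rad/s): [2.57, 2.57, 3.14, 3.14, 3.14, 3.14].

### API

Orientations are given as a unit quaternion [w, x, y, z].
In Python, from rig import telemetry, imaging, manip, finder gives the robot as it stands.
- The arm moves only by the tool arm_command, never from a script. Its argument "steps" is a list of rows, each a list of 3 entries, a list of its own where there are three numbers: the turn, a rotation vector about the world's x, y, z in rad, then the shift along the world's x, y, z in mm, then the closure in counts, from 0 (fully open) to 255 (shut). In form: [[[rx, ry, rz], [dx, dy, dz], grip], ...]. A call has 1 to 20 rows; each row shifts and turns the commanded pose from where the row before left it; what a row does not reach is not made up. A row lasts 1/8 s, in which the tool goes at most 62.5 mm and 10.7 degrees, less where a joint would pass 70% of its speed; a pose out of reach is approached as far as the arm can. A call is refused whole if a number of a shift passes 62.5 or a number of a turn 0.188, either way. A call with a gripper value outside its range is refused whole. The fingers move at their own pace and stop on an object; "newtons" is the grip in N (left out, the last holds). Time passes only in rows, so rows that do not move let the fingers close. It gives the time, the measured TCP pose, the force and the opening at its end, in the units of the state.
- telemetry.get_state(): the state, without advancing time (a new reading comes with each control period).
- imaging.get_image(name): name is "scene" or "top"; returns the picture (384x512x3 uint8, blue, green, red); there is no depth.
- imaging.camera_params(name): a dict with "intrinsics" (3x3 intrinsics, pixels), "R" (3x3) and "t" (3): a world point X has camera coordinates R X + t. Camera axes: x right, y down, z forward; pixel columns grow to the right and rows downward; lengths in m; the calibration is good to about 2 mm. A picture is of the moment at which its call begins. camera_params takes no time and is no camera call.
- manip.sign_off(): hands the job in, once; it reports no verdict.
Trained networks look in the newest picture that a camera, given by its name, has taken for a name from the list of things; names that differ only in an ending like _2 or _b are one class to them, and where a whole thing is asked for, a point or a joint stands for the part that bears it (a point fixed in the world has none). Each returns a list of dicts, best first, with "score" (0 to 1); they miss things now and then, are a little off and sometimes report something else, mostly with a low value. They report only what shows in the picture. A call takes as long as a camera call.
- finder.cut_out(camera, thing): "pixels" (384x512 bool, what is visible of it) and "extent" ([left, top, width, height] in pixels, round what is visible of it).
The state is a dict: "clock": time; "qpos": joint angles; "qd": joint speeds; "effort": joint torques, N m; "position": TCP position; "ee_rot": TCP orientation; "contact_force": force on the tool from outside, world axes, zero at the start; "moment": the same for the moment, N m; "width": finger opening in m.
Only numpy, scipy, OpenCV 4.12 (cv2) and the standard library are available. Lean on these libraries where they do the work, as an engineer would, in place of code of your own. Each camera call takes 0.05 s, during which the arm holds its last target.

## Working session

There is one attempt and no reset: what is moved stays moved. The work goes in short steps, Python scripts to look and compute and a tool call to move; the robot and the scene stay as the last step left them, time stands still between calls to the robot, and variables do not carry over. Pictures are saved under pics/ and viewed, and the job is handed in when it is done.

Besides the shell and the picture viewer there is one more tool, called after ">>>" as name([rows], argument=value, ...), one row to a line, values as JSON. arm_command: Moves the arm, as the interface text tells. Its arguments: {"type":"object","properties":{"steps":{"type":"array"},"newtons":{"type":"number"}},"required":["steps"]}

```bash
mkdir -p pics; cat > h.py <<'E'
import numpy as np, cv2
from rig import telemetry, imaging, manip, finder
def ray(cam,px,z):
    p=imaging.camera_params(cam);K=np.array(p["intrinsics"]);R=np.array(p["R"]);t=np.array(p["t"])
    px=np.atleast_2d(np.array(px,float));d=(np.linalg.inv(K)@np.c_[px,np.ones(len(px))].T)
    d=(R.T@d).T;c=-R.T@t
    return c+d*((z-c[2])/d[:,2])[:,None]
def proj(cam,X):
    p=imaging.camera_params(cam);x=(np.array(p["intrinsics"])@(np.array(p["R"])@np.atleast_2d(X).T+np.array(p["t"])[:,None])).T
    return x[:,:2]/x[:,2:]
E
python3 - <<'E'
from h import *
for c in ["scene","top"]:
    cv2.imwrite(f"pics/{c}0.png",imaging.get_image(c))
    p=imaging.camera_params(c);print(c,-np.array(p["R"]).T@np.array(p["t"]))
    for th in ["brass_plate","steel_plate","surface_plate"]:
        for r in finder.cut_out(c,th)[:2]:
            m=r["pixels"].astype(np.uint8);print(c,th,r["score"],r["extent"],m.sum())
            z=.03 if th=="surface_plate" else .028
            cs,_=cv2.findContours(m,0,2);q=max(cs,key=cv2.contourArea)[:,0,:]
            W=ray(c,q,z)[:,:2]*1000
            print(cv2.minAreaRect(W.astype(np.float32)))
print(telemetry.get_state())
E
```

```text
scene [0.1318617  0.5390845  0.52205202]
scene brass_plate 0.61 [160.1, 243.8, 61.0, 18.3] 678
((547.4447021484375, 97.94651794433594), (121.91473388671875, 34.59519577026367), 8.388577461242676)
scene steel_plate 0.87 [207.0, 206.9, 51.5, 18.4] 516
((538.9100952148438, -34.49360275268555), (122.5631332397461, 36.03091812133789), 10.25794506072998)
scene surface_plate 0.72 [256.2, 152.1, 109.1, 57.5] 3613
((469.6104736328125, -283.91925048828125), (208.47183227539062, 233.6408233642578), 80.3402099609375)
top [ 0.37626412 -0.07903369  0.87543411]
top brass_plate 0.65 [177.1, 161.1, 17.9, 50.5] 630
((548.85888671875, 96.29818725585938), (120.51042938232422, 34.034828186035156), 8.456011772155762)
top surface_plate 0.71 [306.8, 164.3, 90.0, 102.1] 7322
((473.60589599609375, -297.3701477050781), (184.09312438964844, 222.579345703125), 80.51951599121094)
{'clock': 0.4, 'qpos': array([-1.33601678e+00,  2.76006683e-01,  1.50507436e+00,  3.15758322e-05,
        1.36065938e+00, -1.20991283e-01]), 'qd': array([-4.08431539e-04, -1.84833442e-03, -4.74456664e-05, -8.26509576e-04,
       -9.89767281e-04, -1.24261528e-03]), 'effort': array([-1.30492219e-03, -4.16173303e+01, -2.45744401e+01, -2.26517727e-04,
        3.30246919e-03, -1.07620980e-05]), 'position': array([ 0.20028332, -0.53895964,  0.23119751]), 'ee_rot': array([-7.46474230e-05,  9.84220646e-01,  1.76945512e-01,  1.12138106e-05]), 'contact_force': array([0.14923461, 0.68760773, 0.69937905]), 'moment': array([-0.01418036, -0.00667759, -0.03516903]), 'width': 0.08568679573632766}
```

```bash
python3 - <<'E'
from h import *
a=cv2.imread("pics/top0.png");b=cv2.imread("pics/scene0.png")
cv2.imwrite("pics/topc.png",cv2.resize(a[130:290,140:420],None,fx=2.8,fy=2.8,interpolation=2))
cv2.imwrite("pics/scenec.png",cv2.resize(b[130:290,130:390],None,fx=3,fy=3,interpolation=2))
E
```

```text
(no output)
```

View pics/top0.png

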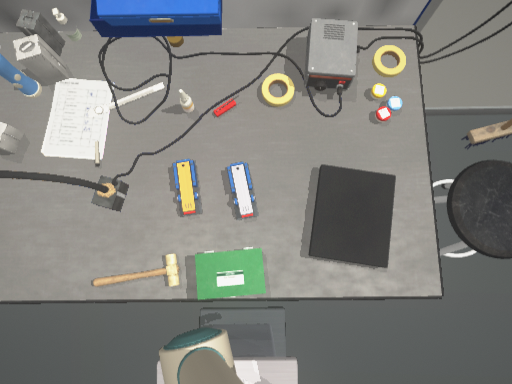

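View pics/topc.png

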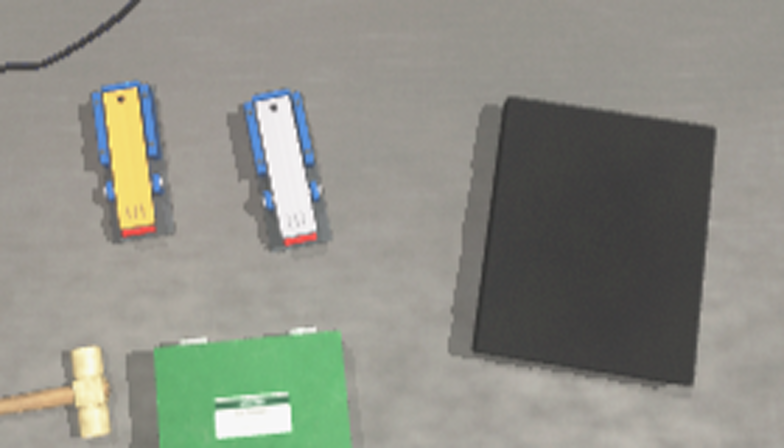

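View pics/scenec.png

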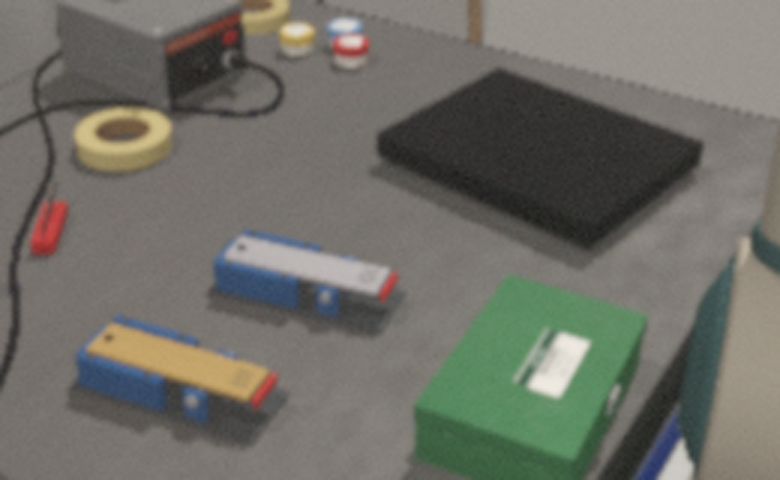

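```bash
python3 - <<'E'
from h import *
for c in ["top","scene"]:
    im=cv2.imread(f"pics/{c}0.png");h=cv2.cvtColor(im,cv2.COLOR_BGR2HSV)
    def rep(m,z,n,roi):
        k=np.zeros_like(m);x,y,w,hh=roi;k[y:y+hh,x:x+w]=m[y:y+hh,x:x+w]
        cs,_=cv2.findContours(k,0,1);q=max(cs,key=cv2.contourArea)[:,0,:]
        W=ray(c,q,z)[:,:2]*1000;print(c,n,cv2.minAreaRect(W.astype(np.float32)),W.mean(0))
    roi=(170,150,30,75) if c=="top" else (150,230,75,40)
    rep(cv2.inRange(h,(15,80,80),(35,255,255)),.028,"brass",roi)
    rep(cv2.inRange(h,(0,120,80),(8,255,255))|cv2.inRange(h,(172,120,80),(180,255,255)),.027,"lip",roi)
    rep(cv2.inRange(h,(0,0,0),(180,255,50)),.03,"surf",(300,155,105,120) if c=="top" else (250,148,120,70))
    rep(cv2.inRange(h,(0,0,150),(180,60,255)),.028,"steel",(225,155,30,70) if c=="top" else (195,200,75,40))
E
```

```text
top brass ((547.0631713867188, 96.46728515625), (121.0258560180664, 30.88304328918457), 8.072362899780273) [547.20641848  96.54938655]
top lip ((484.29290771484375, 85.8662109375), (5.754362106323242, 26.606277465820312), 7.388766288757324) [484.1245279   86.82809859]Traceback (most recent call last):
  File "<stdin>", line 11, in <module>
  File "<stdin>", line 6, in rep
ValueError: max() iterable argument is empty
```

>>> arm_command([
  [[0,0,-0.015],[21.4,44.9,0],255],
  [[0,0,-0.015],[21.4,44.9,0],255],
  [[0,0,-0.015],[21.4,44.9,0],255],
  [[0,0,-0.015],[21.4,44.9,0],255],
  [[0,0,-0.015],[21.4,44.9,0],255],
  [[0,0,-0.015],[21.4,44.9,0],255],
  [[0,0,-0.015],[21.4,44.9,0],255],
  [[0,0,-0.015],[21.4,44.9,0],255],
  [[0,0,-0.015],[21.4,44.9,-20],255],
  [[0,0,-0.015],[21.4,44.9,-30],255],
  [[0,0,-0.015],[21.4,44.9,-30],255],
  [[0,0,-0.015],[21.4,44.9,-30],255],
  [[0,0,-0.015],[21.4,44.9,-30],255],
  [[0,0,-0.014],[21.4,44.9,-30],255],
  [[0,0,0],[0,0,0],255],
  [[0,0,0],[0,0,0],255],
])

```text
clock: 2.4
position: [0.4996, 0.0894, 0.0614]
ee_rot: [0.0, 0.997, 0.074, -0.0]
contact_force: [0.6, -0.4, 0.2]
width: -0.0002
```

>>> arm_command([
  [[0,0,0],[0,0,-12],255],
  [[0,0,0],[0,0,-12],255],
  [[0,0,0],[0,0,-4],255],
  [[0,0,0],[0,0,0],255],
])

```text
clock: 2.9
position: [0.4996, 0.0892, 0.033]
ee_rot: [0.0, 0.997, 0.073, -0.0]
contact_force: [0.3, 0.9, 0.2]
width: -0.0001
```

```bash
python3 - <<'E'
from h import *
a=imaging.get_image("top");b=imaging.get_image("scene")
cv2.imwrite("pics/p1.png",np.vstack([cv2.resize(a[140:240,130:270],None,fx=4,fy=3,interpolation=2)[:300],cv2.resize(b[190:290,120:260],None,fx=4,fy=3,interpolation=2)]))
print(telemetry.get_state()["contact_force"])
E
```

```text
[-0.78780473  0.20053182  0.82173132]
```

View pics/p1.png

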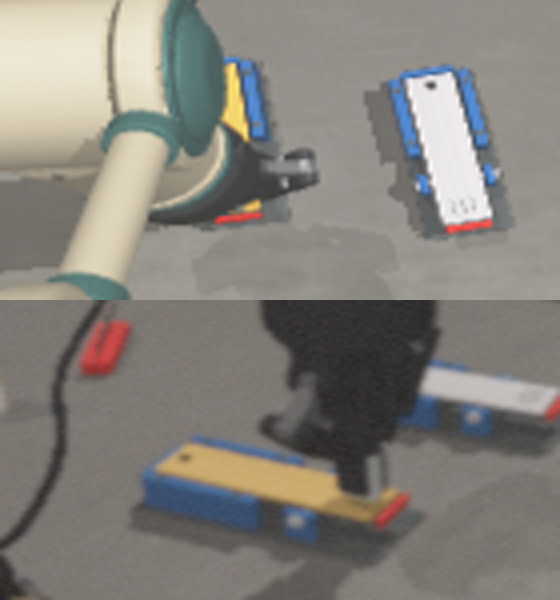

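The lower crop shows the shut fingertips just above the open end of the brass plate, around crop pixel (362,490) and short of the red lip. I'll press down in small steps.

>>> arm_command([
  [[0,0,0],[0,0,-3],255],
  [[0,0,0],[0,0,-2],255],
  [[0,0,0],[0,0,-1],255],
  [[0,0,0],[0,0,-1],255],
  [[0,0,0],[0,0,-1],255],
  [[0,0,0],[0,0,0],255],
])

```text
clock: 3.75
position: [0.4991, 0.0895, 0.0258]
ee_rot: [0.0, 0.997, 0.073, -0.001]
contact_force: [-2.0, -0.8, 6.2]
width: 0.0002
```

>>> arm_command([
  [[0,0,0],[0,0,-1],255],
  [[0,0,0],[0,0,-1],255],
  [[0,0,0],[0,0,-0.5],255],
  [[0,0,0],[0,0,0],255],
])

```text
clock: 4.25
position: [0.4985, 0.0894, 0.0232]
ee_rot: [0.0, 0.997, 0.074, -0.001]
contact_force: [-2.9, -1.7, 6.0]
width: -0.0001
```

>>> arm_command([
  [[0,0,0],[0,0,-0.5],255],
  [[0,0,0],[0,0,-0.5],255],
  [[0,0,0],[0,0,-0.5],255],
  [[0,0,0],[0,0,0],255],
])

```text
clock: 4.75
position: [0.4984, 0.0894, 0.0224]
ee_rot: [0.0, 0.997, 0.074, -0.001]
contact_force: [-4.7, -1.7, 12.8]
width: 0.0003
```

>>> arm_command([
  [[0,0,0],[0,0,-0.5],255],
  [[0,0,0],[0,0,0],255],
  [[0,0,0],[0,0,8],255],
  [[0,0,0],[0,0,20],255],
  [[0,0,0],[0,0,40],255],
  [[0,0,0],[-10,0,30],255],
  [[0,0,0],[-30,0,20],140],
  [[0,0,0],[0,0,0],140],
  [[0,0,0],[0,0,0],140],
  [[0,0,0],[0,0,0],140],
])

```text
clock: 6.0
position: [0.4604, 0.0895, 0.1381]
ee_rot: [0.0, 0.997, 0.073, -0.0]
contact_force: [-0.3, -0.4, 0.4]
width: 0.0387
```

```bash
python3 - <<'E'
from h import *
a=imaging.get_image("top");b=imaging.get_image("scene")
cv2.imwrite("pics/p2.png",np.vstack([cv2.resize(a[140:240,130:270],None,fx=4,fy=3,interpolation=2)[:300],cv2.resize(b[190:290,120:260],None,fx=4,fy=3,interpolation=2)]))
cv2.imwrite("pics/s2.png",b)
print(telemetry.get_state())
def P(s,y,top,th,cx=548,cy=96.7,yaw=.146):
    d=s+25;u=-25+d*np.cos(th)-(4+4*top)*np.sin(th);z=20+d*np.sin(th)+(4+4*top)*np.cos(th)
    return [(cx+u*np.cos(yaw)-y*np.sin(yaw))/1e3,(cy+u*np.sin(yaw)+y*np.cos(yaw))/1e3,z/1e3]
o=b.copy();o=cv2.resize(b[190:290,120:260],None,fx=5,fy=5,interpolation=2)
for th,col in [(.3,(0,0,255)),(.25,(255,0,255))]:
  pts=proj("scene",[P(60,15,1,th),P(60,-15,1,th),P(-60,-15,1,th),P(-60,15,1,th)])
  cv2.polylines(o,[((pts-[120,190])*5).astype(int)],True,col,1)
cv2.imwrite("pics/o2.png",o)
E
```

```text
{'clock': 6.1, 'qpos': array([ 4.36406161e-02,  1.94077142e-01,  1.86860747e+00, -1.35903431e-04,
        1.08010333e+00,  1.46783488e+00]), 'qd': array([ 0.00028248, -0.00312404,  0.0024775 , -0.00177306,  0.00139108,
       -0.00084611]), 'effort': array([ 2.32186541e-02, -3.33911204e+01, -2.11378241e+01,  2.91820406e-04,
        4.44778576e-03, -1.09057387e-04]), 'position': array([0.4601908 , 0.08951817, 0.13805738]), 'ee_rot': array([ 4.21645557e-05,  9.97312154e-01,  7.32673646e-02, -5.99158936e-04]), 'contact_force': array([ 0.29750232,  0.20784655, -0.39825901]), 'moment': array([ 0.00040472, -0.01949235,  0.04897999]), 'width': 0.03841878497429545}
```

View pics/p2.png

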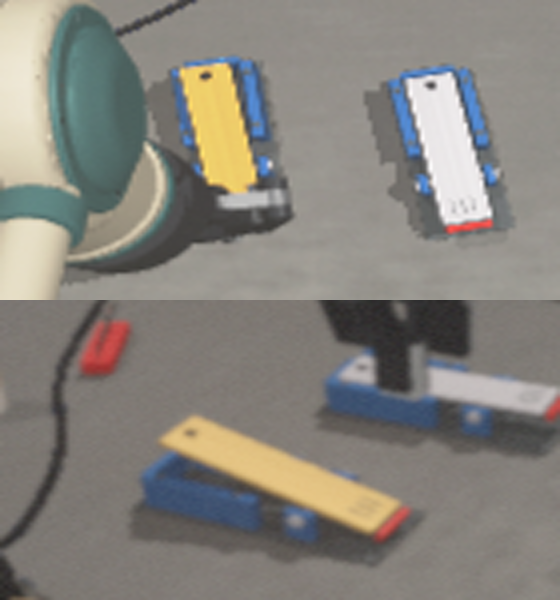

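View pics/o2.png

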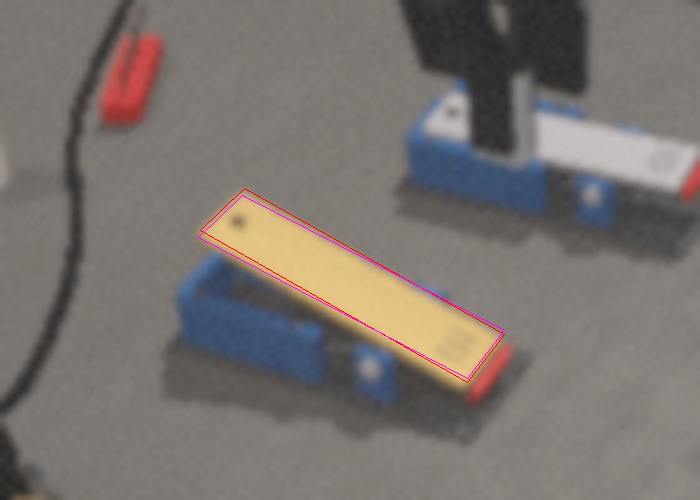

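The brass plate is tilted to about 0.28 rad and stays up. Its raised end is near scene-crop pixel (222,212), clear of the pocket. Next I'll approach tilted to match the plate, with the jaws across its width.

>>> arm_command([
  [[0.01,-0.069,0],[29.3,2.9,0],110],
  [[0.01,-0.069,0],[29.3,2.9,0],110],
  [[0.01,-0.069,0],[29.3,2.9,-20],110],
  [[0.011,-0.069,0],[29.3,2.8,-31],110],
  [[0,0,0],[0,0,0],110],
  [[0,0,0],[0,0,0],110],
])

```text
clock: 6.85
position: [0.577, 0.1011, 0.0878]
ee_rot: [-0.01, 0.988, 0.073, 0.138]
contact_force: [0.5, -0.7, 0.1]
width: 0.0488
```

```bash
python3 - <<'E'
from h import *
from scipy.spatial.transform import Rotation as R
s=telemetry.get_state();q=s["ee_rot"];print(s["position"],R.from_quat([q[1],q[2],q[3],q[0]]).as_matrix().round(3),s["width"])
b=imaging.get_image("scene")
cv2.imwrite("pics/p3.png",cv2.resize(b[170:270,120:260],None,fx=5,fy=5,interpolation=2))
E
```

```text
[0.57704259 0.10105291 0.08775638] [[ 0.951  0.146  0.271]
 [ 0.14  -0.989  0.04 ]
 [ 0.274 -0.    -0.962]] 0.04880289398245773
```

View pics/p3.png

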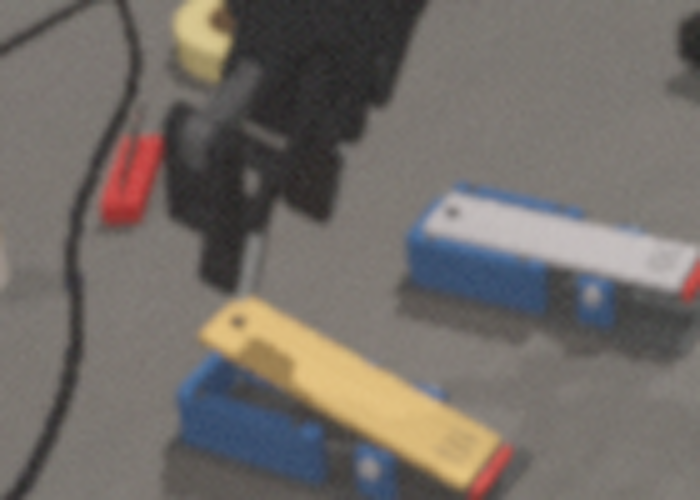

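The open jaws straddle the raised end, tilted to match the plate. I'll descend along the tool axis and grip.

>>> arm_command([
  [[0,0,0],[4.5,0.6,-16],110],
  [[0,0,0],[4.5,0.7,-16],110],
  [[0,0,0],[3,0.4,-10],110],
  [[0,0,0],[2,0.3,-7],110],
  [[0,0,0],[0,0,0],110],
], newtons=40)

```text
clock: 7.52
position: [0.5908, 0.1031, 0.0379]
ee_rot: [-0.01, 0.988, 0.073, 0.138]
contact_force: [0.3, 0.7, 0.5]
width: 0.0484
```

```bash
python3 - <<'E'
from h import *
b=imaging.get_image("scene")
cv2.imwrite("pics/p4.png",cv2.resize(b[190:270,130:240],None,fx=7,fy=7,interpolation=2))
E
```

```text
(no output)
```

View pics/p4.png

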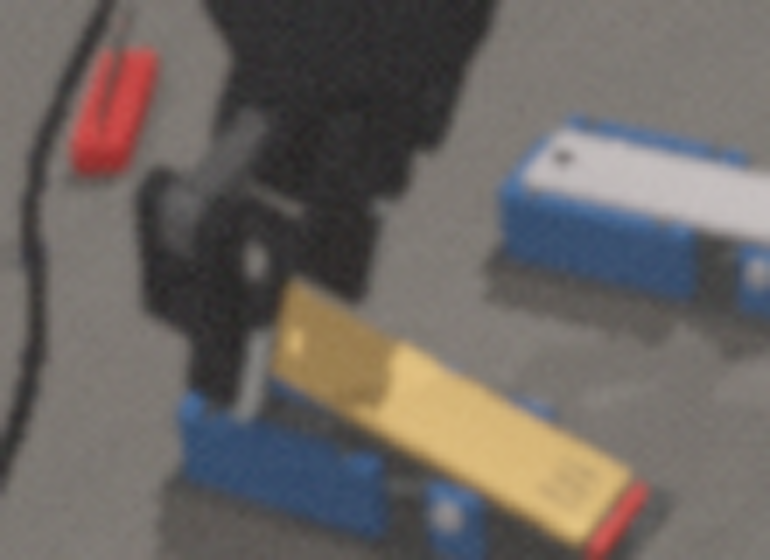

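```bash
python3 - <<'E'
from h import *
from scipy.spatial.transform import Rotation as R
s=telemetry.get_state();q=s["ee_rot"];M=R.from_quat([q[1],q[2],q[3],q[0]]).as_matrix();p=s["position"]
b=imaging.get_image("scene");o=cv2.resize(b[190:270,130:240],None,fx=7,fy=7,interpolation=2)
def dot(X,c): 
    x=(proj("scene",X)-[130,190])*7
    for v in x: cv2.circle(o,tuple(int(a) for a in v),3,c,-1)
L=lambda x,y,z:p+M@np.array([x,y,z])/1e3
for sy in [-24.4]:
  dot([L(-11,sy,0),L(11,sy,0),L(-11,sy,-30),L(11,sy,-30)],(0,0,255))
  dot([L(-11,sy,-6),L(11,sy,-6)],(255,0,255))
def P(s,y,top,th,cx=548,cy=96.7,yaw=.146):
    d=s+25;u=-25+d*np.cos(th)-(4+4*top)*np.sin(th);z=20+d*np.sin(th)+(4+4*top)*np.cos(th)
    return [(cx+u*np.cos(yaw)-y*np.sin(yaw))/1e3,(cy+u*np.sin(yaw)+y*np.cos(yaw))/1e3,z/1e3]
dot([P(60,15,0,.28),P(46,15,0,.28),P(30,15,0,.28),P(60,-15,1,.28)],(0,255,0))
cv2.imwrite("pics/p5.png",o)
E
```

```text
(no output)
```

View pics/p5.png

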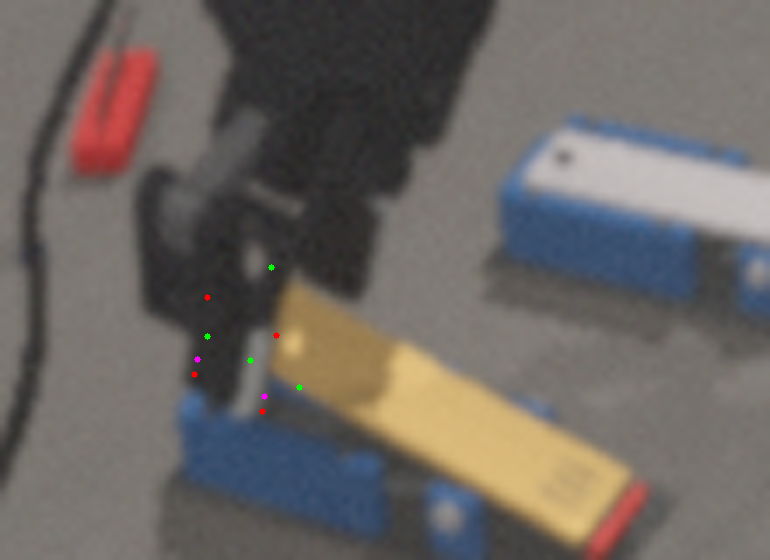

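>>> arm_command([
  [[0,0,0],[-0.5,0,1.8],110],
  [[0,0,0],[0,0,0],255],
  [[0,0,0],[0,0,0],255],
  [[0,0,0],[0,0,0],255],
  [[0,0,0],[0,0,0],255],
  [[0,0,0],[0,0,0],255],
  [[0,0,0],[0,0,0],255],
], newtons=45)

```text
clock: 8.5
position: [0.591, 0.1031, 0.0408]
ee_rot: [-0.01, 0.988, 0.073, 0.139]
contact_force: [1.6, 0.7, 2.8]
width: 0.0281
```

```bash
python3 - <<'E'
from h import *
b=imaging.get_image("scene")
cv2.imwrite("pics/p6.png",cv2.resize(b[190:270,130:240],None,fx=7,fy=7,interpolation=2))
E
```

```text
(no output)
```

View pics/p6.png

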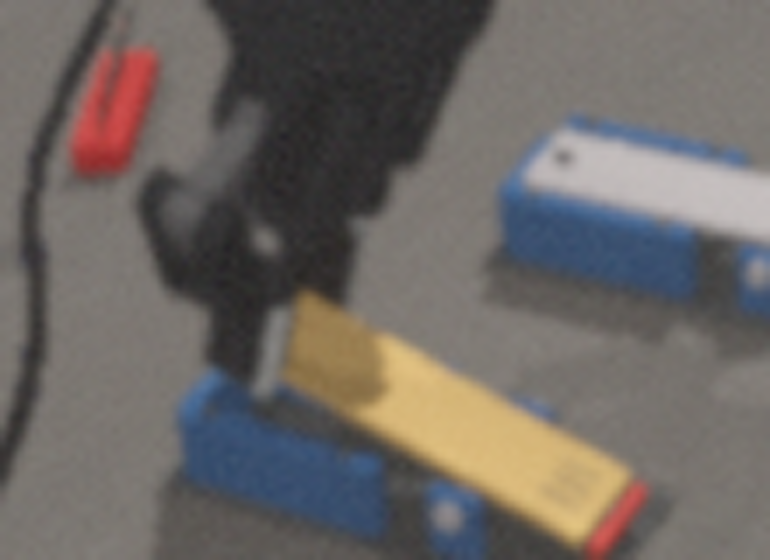

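The grip is on: the opening stopped at 28 mm and the tips sit just past the underside. I'll lift along the plate normal and check the hold.

>>> arm_command([
  [[0,0,0],[-1,0,3.5],255],
  [[0,0,0],[-2,0,7],255],
  [[0,0,0],[-3,0,12],255],
  [[0,0,0],[-3,0,20],255],
  [[0,0,0],[0,0,25],255],
  [[0,0,0],[0,0,20],255],
  [[0,0,0],[0,0,0],255],
])

```text
clock: 9.43
position: [0.5828, 0.1032, 0.1307]
ee_rot: [-0.01, 0.987, 0.073, 0.141]
contact_force: [-1.5, 0.0, -0.9]
width: 0.0282
```

```bash
python3 - <<'E'
from h import *
b=imaging.get_image("scene")
cv2.imwrite("pics/p7.png",cv2.resize(b[150:270,110:270],None,fx=5,fy=5,interpolation=2))
E
```

```text
(no output)
```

View pics/p7.png

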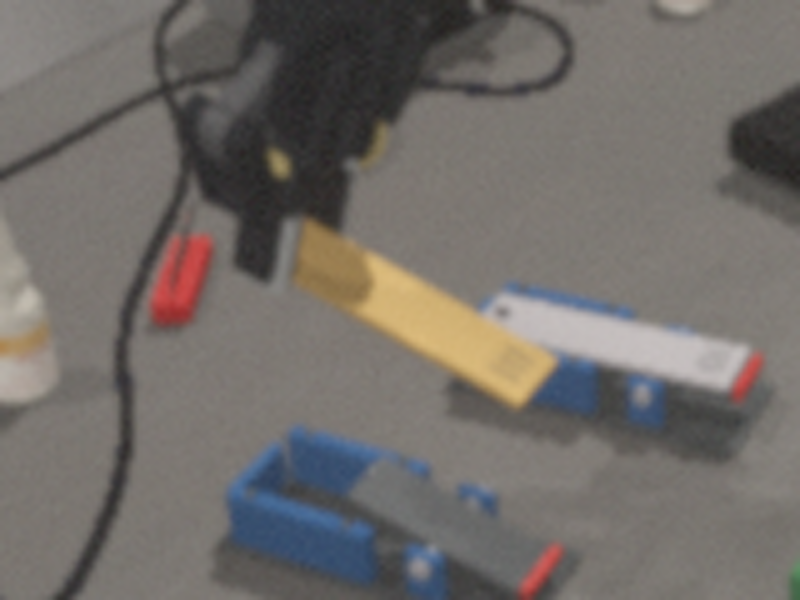

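>>> arm_command([
  [[-0.01,0.069,0],[-6.4,-30,10],255],
  [[-0.01,0.069,0],[-6.4,-40.8,0],255],
  [[-0.01,0.069,0],[-6.4,-40.8,0],255],
  [[-0.011,0.069,0],[-6.4,-40.8,0],255],
  [[0,0,-0.052],[-6.4,-40.8,0],255],
  [[0,0,-0.052],[-6.4,-40.8,0],255],
  [[0,0,-0.052],[-6.4,-40.8,0],255],
  [[0,0,-0.052],[-6.4,-40.8,-10],255],
  [[0,0,-0.052],[-6.4,-40.8,-15],255],
  [[0,0,-0.052],[-6.4,-40.8,-15],255],
  [[0,0,0],[0,-11,-15],255],
  [[0,0,0],[0,0,-10],255],
  [[0,0,0],[0,0,0],255],
  [[0,0,0],[0,0,0],255],
])

```text
clock: 11.22
position: [0.5181, -0.3039, 0.0735]
ee_rot: [0.0, 0.997, -0.082, 0.0]
contact_force: [-0.4, -0.8, -0.8]
width: 0.0282
```

```bash
python3 - <<'E'
from h import *
from scipy.spatial.transform import Rotation as R
s=telemetry.get_state();q=s["ee_rot"];M=R.from_quat([q[1],q[2],q[3],q[0]]).as_matrix();print(s["position"],M.round(3))
b=imaging.get_image("scene");a=imaging.get_image("top")
# predicted plate if rigid in tool: top corners
p=s["position"]
o=cv2.resize(b[90:220,230:390],None,fx=4,fy=4,interpolation=2)
L=lambda x,y,z:p+M@np.array([x,y,z])/1e3
x=proj("scene",[L(14,15,-7),L(14,-15,-7),L(-106,-15,-7),L(-106,15,-7)])
cv2.polylines(o,[((x-[230,90])*4).astype(int)],True,(0,0,255),1)
cv2.imwrite("pics/p8.png",o)
cv2.imwrite("pics/p8t.png",cv2.resize(a[130:290,260:420],None,fx=3,fy=3,interpolation=2))
E
```

```text
[ 0.51805982 -0.30394642  0.0735048 ] [[ 0.987 -0.163  0.   ]
 [-0.163 -0.987 -0.   ]
 [ 0.    -0.    -1.   ]]
```

View pics/p8.png

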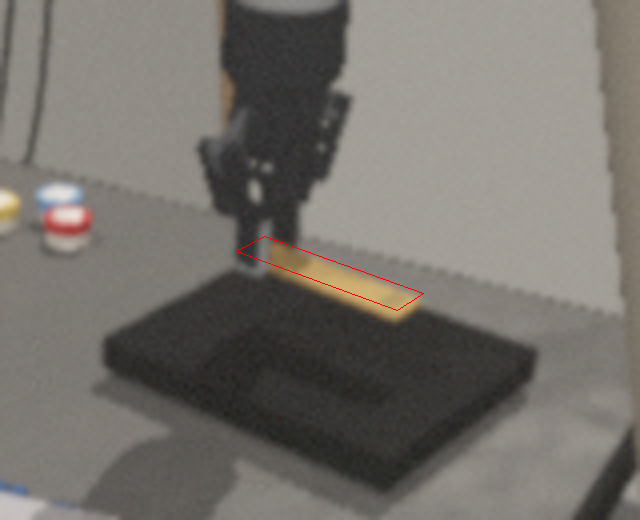

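View pics/p8t.png

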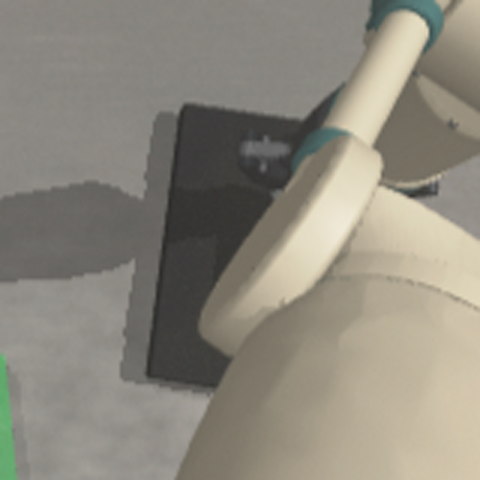

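The plate is held with its near end sagging slightly, over the middle of the black plate. I'll lower it and watch the force.

>>> arm_command([
  [[0,0,0],[0,0,-15],255],
  [[0,0,0],[0,0,-12],255],
  [[0,0,0],[0,0,-5],255],
  [[0,0,0],[0,0,-3],255],
  [[0,0,0],[0,0,-1.5],255],
  [[0,0,0],[0,0,0],255],
  [[0,0,0],[0,0,0],255],
])

```text
clock: 12.2
position: [0.5178, -0.3053, 0.0369]
ee_rot: [0.0, 0.997, -0.083, 0.0]
contact_force: [0.2, -0.5, -1.1]
width: 0.0281
```

```bash
python3 - <<'E'
from h import *
b=imaging.get_image("scene")
cv2.imwrite("pics/p9.png",cv2.resize(b[120:220,250:380],None,fx=6,fy=6,interpolation=2))
E
```

```text
(no output)
```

View pics/p9.png

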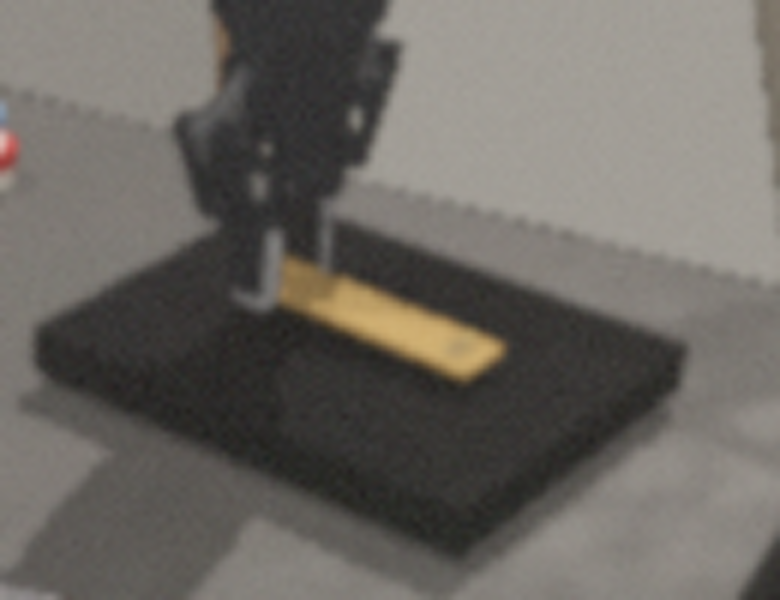

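```bash
python3 - <<'E'
from h import *
b=cv2.imread("pics/scene0.png");a=cv2.imread("pics/top0.png")
c0=np.array([473.6,-297.4])
th=np.deg2rad(-9.5);e=np.array([np.cos(th),np.sin(th)]);n=np.array([-e[1],e[0]])
C=[np.r_[c0+110*i*e+90*j*n,30]/1e3 for i,j in [(1,1),(1,-1),(-1,-1),(-1,1)]]
o=cv2.resize(b[140:230,240:380],None,fx=4,fy=4,interpolation=2);o2=cv2.resize(a[155:275,300:405],None,fx=4,fy=4,interpolation=2)
cv2.polylines(o,[((proj("scene",C)-[240,140]+.5)*4).astype(int)],True,(0,0,255),1)
cv2.polylines(o2,[((proj("top",C)-[300,155]+.5)*4).astype(int)],True,(0,0,255),1)
z=np.zeros((max(o.shape[0],o2.shape[0]),o.shape[1]+o2.shape[1],3),np.uint8)
z[:o.shape[0],:o.shape[1]]=o;z[:o2.shape[0],o.shape[1]:]=o2
z=cv2.convertScaleAbs(z,alpha=1.5,beta=20)
cv2.imwrite("pics/p10.png",cv2.resize(z,(800,int(800*z.shape[0]/z.shape[1]))))
E
```

```text
(no output)
```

View pics/p10.png

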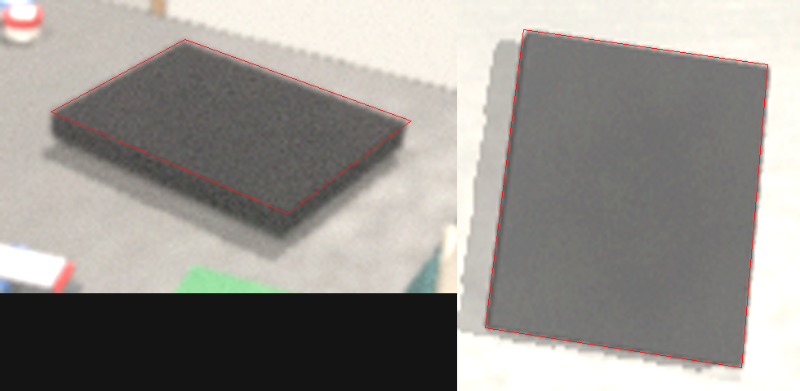

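The fitted rectangle matches the black plate in both views, so its centre holds. I'll lower the last few mm.

>>> arm_command([
  [[0,0,0],[0,0,-1],255],
  [[0,0,0],[0,0,-1],255],
  [[0,0,0],[0,0,-1],255],
  [[0,0,0],[0,0,0],255],
])

```text
clock: 12.75
position: [0.5175, -0.3051, 0.0335]
ee_rot: [-0.0, 0.997, -0.083, -0.0]
contact_force: [-0.6, 0.3, -1.2]
width: 0.0281
```

>>> arm_command([
  [[0,0,0],[0,0,-1],255],
  [[0,0,0],[0,0,-0.5],255],
  [[0,0,0],[0,0,0],255],
])

```text
clock: 13.12
position: [0.5176, -0.3051, 0.0321]
ee_rot: [0.0, 0.997, -0.083, -0.0]
contact_force: [-0.6, 0.5, -1.6]
width: 0.0281
```

```bash
python3 - <<'E'
from h import *
b=imaging.get_image("scene")
cv2.imwrite("pics/p11.png",cv2.resize(b[130:200,270:350],None,fx=8,fy=8,interpolation=2))
E
```

```text
(no output)
```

View pics/p11.png

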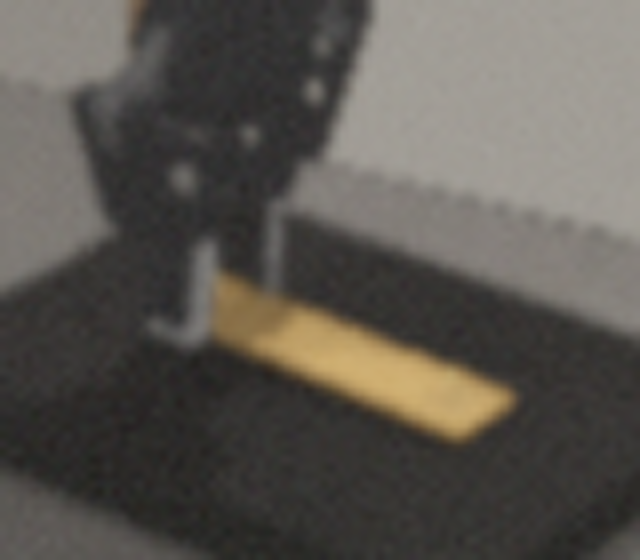

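>>> arm_command([
  [[0,0,0],[0,0,-0.7],255],
  [[0,0,0],[0,0,-0.5],255],
  [[0,0,0],[0,0,0],255],
])

```text
clock: 13.55
position: [0.5175, -0.3051, 0.0309]
ee_rot: [0.0, 0.997, -0.083, -0.0]
contact_force: [0.5, 0.3, -0.7]
width: 0.0285
```

>>> arm_command([
  [[0,0,0],[0,0,-0.6],255],
  [[0,0,0],[0,0,-0.4],255],
  [[0,0,0],[0,0,0],255],
])

```text
clock: 13.92
position: [0.5176, -0.3051, 0.0299]
ee_rot: [0.0, 0.997, -0.083, -0.0]
contact_force: [-1.2, -0.3, -0.9]
width: 0.0282
```

>>> arm_command([
  [[0,0,0],[0,0,-0.5],255],
  [[0,0,0],[0,0,-0.5],255],
  [[0,0,0],[0,0,0],255],
])

```text
clock: 14.3
position: [0.5176, -0.3051, 0.0299]
ee_rot: [0.0, 0.997, -0.083, 0.0]
contact_force: [-1.0, 1.4, 5.2]
width: 0.0279
```

Contact at 5 N. I'll back off slightly, open and retreat.

>>> arm_command([
  [[0,0,0],[0,0,0.8],255],
  [[0,0,0],[0,0,0],220],
  [[0,0,0],[0,0,0],170],
  [[0,0,0],[0,0,0],150],
  [[0,0,0],[0,0,0],120],
  [[0,0,0],[0,0,0],110],
  [[0,0,0],[0,0,0],110],
  [[0,0,0],[0,0,15],110],
  [[0,0,0],[0,0,40],110],
  [[0,0,0],[0,0,50],110],
  [[0,0,0],[0,40,40],110],
  [[0,0,0],[-30,50,0],110],
  [[0,0,0],[-30,50,0],110],
  [[0,0,0],[-30,50,0],110],
  [[0,0,0],[-30,50,0],110],
  [[0,0,0],[-30,50,0],110],
  [[0,0,0],[0,40,0],110],
  [[0,0,0],[0,0,0],110],
])

```text
clock: 16.55
position: [0.3672, 0.0269, 0.1759]
ee_rot: [-0.0, 0.997, -0.08, 0.001]
contact_force: [0.1, -0.1, -0.0]
width: 0.0486
```

```bash
python3 - <<'E'
from h import *
a=imaging.get_image("top");b=imaging.get_image("scene")
cv2.imwrite("pics/p12.png",np.hstack([cv2.resize(b[130:230,240:380],(420,300)),cv2.resize(a[150:280,290:420],(300,300))]))
cv2.imwrite("pics/p12t.png",a);cv2.imwrite("pics/p12s.png",b)
for c,im,roi in [("top",a,(300,155,105,120)),("scene",b,(250,135,120,85))]:
    h=cv2.cvtColor(im,cv2.COLOR_BGR2HSV);m=cv2.inRange(h,(13,80,80),(35,255,255));k=np.zeros_like(m);x,y,w,hh=roi;k[y:y+hh,x:x+w]=m[y:y+hh,x:x+w]
    cs,_=cv2.findContours(k,0,1)
    if cs:
        W=ray(c,max(cs,key=cv2.contourArea)[:,0,:],.034)[:,:2]*1000;print(c,cv2.minAreaRect(W.astype(np.float32)))
E
```

```text
top ((470.9717102050781, -297.7356262207031), (32.47041702270508, 122.46489715576172), 80.36275482177734)
scene ((444.73223876953125, -289.8974304199219), (44.05235290527344, 71.87938690185547), 79.09262084960938)
```

View pics/p12.png

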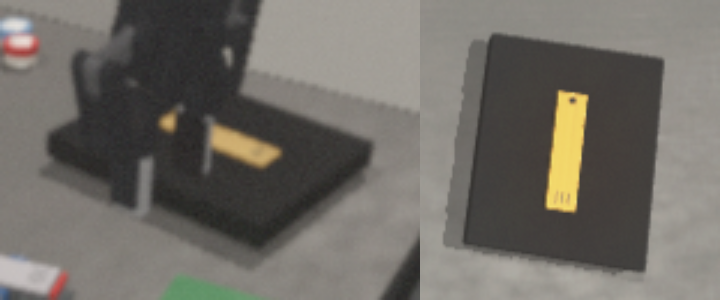

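View pics/p12t.png

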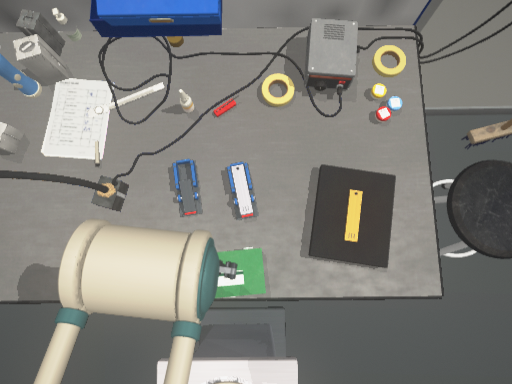

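View pics/p12s.png

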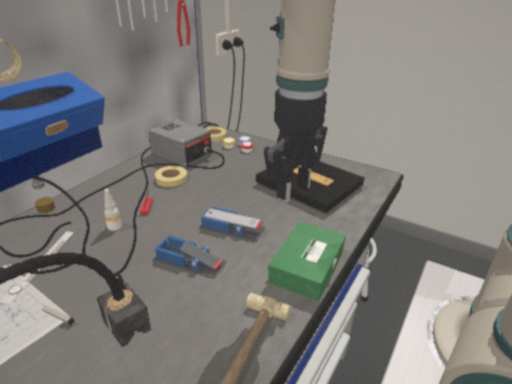

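```bash
python3 -c "
from h import *
print(telemetry.get_state()['contact_force']);print(manip.sign_off())"
```

```text
[ 0.4968901   0.19797561 -0.10174522]
the job is handed in; nothing more can be done
None
```

The brass plate is lying in the middle of the black surface plate, and I have handed the job in at about 16.7 s on the clock. I pressed its open end down until the other end tipped up and stayed up. Then I took it across the raised end, lifted it, laid it down and moved the arm clear.

- **Position:** the last top view puts its centre at about (471, -298) mm. The surface plate's middle is at (474, -297) mm, so it is about 3 mm off, and it is aligned to within about 1°.
- **Flatness:** its measured size of 122 x 32 mm fits a plate lying flat. I did not measure flatness separately.
- **Steel plate:** it is still in its own rest in both views, and I never touched it.
- **Forces:** the highest force I read was about 13 N, while pressing, and it was close to zero at hand-in.
- **Check that disagreed:** the last scene-camera measurement put the brass plate at about (445, -290) mm with the wrong size. The gripper hid part of the plate in that view, so I relied on the top view.

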